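# Swap drive sleds on the repair bench

## Task

Two drive docks stand on the bench. One has its empty sled left part-way out, the other holds a hard drive. Only one sled may be out at a time: first push the empty sled gently fully home, then hook a fingertip behind the orange lip of the sled with the hard drive and draw it gently out as far as it goes. Do not touch or lift the drive itself, leave the other things on the bench where they are, and finish with the hand clear.

Things in the scene. Friction and masses are not known exactly. Their poses are not given: they have to be found in the camera images.
- drive_lip (a point): Front of the sled with the hard drive, moving with it: black front plate, ledge, orange upturned lip 90 mm long (y), 6 mm thick, 22 mm above the ledge. This point: middle of the lip's top edge on its inner face, 36 mm above the bench. x points into the dock (draw out = -x), z up. Behind the lip: a channel 48 mm wide (x), floor 14 mm above the bench, open above, ended by the plate at x = +48 mm.
- empty_lip (a point): The same front piece on the empty sled, moving with it: same sizes, point and axes (push home = +x, on the plate's face at x = +48 mm or on the lip's outer face at x = -6 mm). The front plates are 124 mm wide and their tops stand 9 mm above the lip's top.
- drive_sled (a joint): How far the sled with the hard drive is out of its dock, m: 0 fully home (at the start), 0.095 at its outer stop. It slides with about 2.5 N of friction and stays where it is left.
- empty_sled (a joint): How far the empty sled is out of its dock, m: 0 fully home (a firm stop), 0.095 at its outer stop. It starts 0.04 to 0.08 out, slides with about 2.5 N of friction and stays where it is left.
- drive_dock: Grey steel dock, fixed to the bench, 180 mm (x) by 134 mm (y), 46 mm high, open above and at its front (-x end), side walls along x. Origin: centre of its underside on the bench. Its sled slides along its x; with the sled home the lip's inner face is at x = -138 mm.
- empty_dock: The same kind of dock, also fixed, for the empty sled. Origin and axes as for the other dock.
- hard_drive: Hard drive, 147 x 102 x 26 mm, about 0.6 kg, black with a silver top, lying loose in its sled behind the front plate (its top 40 mm above the bench, 5 mm below the top of the front plate). Origin: centre of its underside; x along the dock's x.
- screw_tub: Red round tub with a white lid, 68 mm across, 50 mm high, standing beside the work. Origin: centre of its underside. Not to be moved.
- heat_sink: Finned aluminium heat sink on a copper base, 60 x 60 x 34 mm. Origin: centre of its underside. Not to be moved.
- flash_drive: Flat dark drive with a blue patch, 100 x 70 x 8 mm. Origin: centre of its underside. Not to be moved.
- screwdriver: Screwdriver with a yellow handle, 190 mm long, lying beside the docks. Origin: near its middle, on the bench. Not to be moved.
Things that resemble listed ones, but are neither listed nor needed, are in the scene too. Of the things like the hard_drive, leave any that is blue; of the rest the smaller one is meant.

How it is judged:
On the way, in this order (a step that is already met when the one before it is completed fails the run):
1. the empty sled is fully home while the other is still home (value of joint empty_sled below 0.006 m and value of joint drive_sled below 0.015 m), for 0.2 s.
2. the sled with the hard drive is being drawn out by a fingertip behind its lip (value of joint drive_sled above 0.015 m and contact force between the fingers and drive_dock above 0.3 N), for 0.05 s.
3. the sled with the hard drive is out to its stop (value of joint drive_sled above 0.087 m), for 0.2 s.
At the end, for the whole second after the job is handed in: The sled with the hard drive is out to its stop (within 8 mm), the drive lies flat and still in it, and the empty sled is home (within 6 mm) (value of joint drive_sled above 0.087 m and value of joint empty_sled below 0.006 m and z of hard_drive in the frame of drive_lip between -0.027 and -0.017 m and x of hard_drive in the frame of drive_lip between 0.125 and 0.151 m and linear speed of hard_drive below 0.02 m/s); the robot touches nothing.
It fails at once if both sleds are out (more than 15 mm) at once (value of joint each of drive_sled, empty_sled above 0.015 m).
It fails at once if the robot touches the hard drive (contact force between any of the fingers, the arm and hard_drive above 0.5 N).
It fails at once if the hard drive is lifted in its sled (z of hard_drive in the frame of drive_lip above -0.012 m).
It fails at once if a sled or dock is forced with more than 60 N (contact force between the fingers and drive_dock above 60 N or contact force between the fingers and empty_dock above 60 N).
It fails at once if another thing on the bench is moved by more than 15 mm (distance of any of screw_tub, heat_sink, flash_drive, screwdriver from where it was at the start of the episode above 0.015 m).
It also fails if it takes over 54 s, if anything falls off the work surface, if the arm or the gripper's body presses on something with over 40 N, if the wrist force passes 120 N, or if a joint passes its speed limit or range.

## Robot

A 6-joint arm with a two-finger parallel gripper is mounted at the origin on the work surface. World frame = base frame: x ahead of the robot, y to its left, z up, the work surface at z = 0. Lengths are in m, angles in rad, forces in N, time in s.
With the tool pointing down it reaches from about 0.3 to 0.95 m from the base axis. Payload 3.1 kg.
Tool frame: the origin (TCP) lies at the very end of the fingers, on their centre line; the grasp point (between the pads) lies 19 mm behind it; z points along the fingers, x is the direction in which the jaws open and shut, and the axes are right-handed (so a half turn about z gives the same grasp; the last joint's range is limited). The gripper opens to 85 mm and grips with 20 to 120 N. Pads are 22 mm wide; open, the fingers measure 114 mm over their backs; the gripper's body (76 mm by 85 mm) begins 54 mm behind the grasp point. The pads swing forward as they close: fully open they stand 13 mm farther back than shut.
Start: joints at [-1.395, 0.308, 1.634, -0, 1.2, -0.07], TCP at [0.152, -0.606, 0.231] pointing down, gripper open.
Joint ranges: [-3.06, 3.06], [-0.79, 1.96], [0.05, 2.63], [-1.19, 4.34], [0.05, 2.64], [-2.94, 2.94]. Speed limits (rad/s): [2.79, 2.79, 3.14, 3.14, 3.14, 3.14].

## Interface

Orientations are given as a 3x3 rotation matrix whose columns are the frame's x, y, z axes.
In Python, from workcell import sense, grab_frame, calibration, close_job, boxes_of, silhouettes, landmark_of gives the robot as it stands.
- The arm moves only by the tool arm_command, never from a script. Its arguments are lists of equal length, an entry for each row: "travel": the shift along the tool's x, y, z in mm, a list of three; "spin": the turn about the tool's z in degrees. In form: {"travel": [[dx, dy, dz], ...], "spin": [spin, ...]}. A call has 1 to 10 rows; each row shifts and turns the commanded pose from where the row before left it, along the tool's axes as they then stand; what a row does not reach is not made up. A row lasts 1/8 s, in which the tool goes at most 62.5 mm and 10.7 degrees, less where a joint would pass 70% of its speed; a pose out of reach is approached as far as the arm can. A call is refused whole if a number of a shift passes 62.5 or a number of a turn 10.7, either way. A call with a gripper value outside its range is refused whole. "fingers" is the gripper command: -1 is shut, 1 is fully open, values between are in proportion, set as the call begins (left out, the last holds). The fingers move at their own pace and stop on an object; "squeeze" is the grip in N (left out, the last holds). Time passes only in rows, so rows that do not move let the fingers close. It gives the time, the measured TCP pose, the force and the opening at its end, in the units of the state.
- sense(): the state, without advancing time (a new reading comes with each control period).
- grab_frame(name): name is "scene" or "top"; returns the picture (400x640x3 uint8, red, green, blue); there is no depth.
- calibration(name): a dict with "camera_matrix" (3x3 intrinsics, pixels), "k1" (the pictures are not rectified: a ray, as slopes to the right and down, at radius r is drawn at 1 + k1 r^2 times it, then the intrinsics apply), "origin" and "attitude" of the camera in the world. Camera axes: x right, y up, looking along -z (the intrinsics and any distortion apply to the point x, -y, -z); pixel columns grow to the right and rows downward; lengths in m; the calibration is good to about 2 mm. A picture is of the moment at which its call begins. calibration takes no time and is no camera call.
- close_job(): hands the job in, once; it reports no verdict.
Trained networks look in the newest picture that a camera, given by its name, has taken for a name from the list of things; names that differ only in an ending like _2 or _b are one class to them, and where a whole thing is asked for, a point or a joint stands for the part that bears it (a point fixed in the world has none). Each returns a list of dicts, best first, with "conf" (0 to 1); they miss things now and then, are a little off and sometimes report something else, mostly with a low value. They report only what shows in the picture. A call takes as long as a camera call. They do not tell look-alikes from the thing itself.
- boxes_of(target, camera): "position" ([x, y, z] in m, in world coordinates, good to about 4 mm: the middle of the surface that is visible of it).
- silhouettes(target, camera): "pixels" (400x640 bool, what is visible of it).
- landmark_of(target, camera): "position" ([x, y, z] in m, in world coordinates, good to about 4 mm: a listed point, or the origin of a listed thing).
The state is a dict: "time": time; "qpos": joint angles; "joint_vel": joint speeds; "joint_torque": joint torques, N m; "eef_pos": TCP position; "eef_rot": TCP orientation; "contact_force": force on the tool from outside, world axes, zero at the start; "torque": the same for the moment, N m; "grip_width": finger opening in m.
Only numpy, scipy, OpenCV 4.12 (cv2) and the standard library are available. Lean on these libraries where they do the work, as an engineer would, in place of code of your own. Each camera call takes 0.05 s, during which the arm holds its last target.

## Working session

There is one attempt and no reset: what is moved stays moved. The work goes in short steps, Python scripts to look and compute and a tool call to move; the robot and the scene stay as the last step left them, time stands still between calls to the robot, and variables do not carry over. Pictures are saved under pics/ and viewed, and the job is handed in when it is done.

Besides the shell and the picture viewer there is one more tool, called after ">>>" as name(argument=value, ...), one argument or row to a line, values as JSON. arm_command: Moves the arm, as the interface text tells. Its arguments: {"type":"object","properties":{"travel":{"type":"array"},"spin":{"type":"array"},"fingers":{"type":"number"},"squeeze":{"type":"number"}},"required":["travel","spin"]}

```bash
mkdir -p pics
python3 - <<'E'
from workcell import *
import cv2,numpy as np
s=sense();print(s['time'],s['eef_pos'],np.round(s['eef_rot'],3).tolist(),s['grip_width'])
for c in ('top','scene'):
    im=grab_frame(c);cv2.imwrite(f'pics/{c}0.png',im[:,:,::-1])
    for t in ('drive_lip','empty_lip','drive_dock','empty_dock','hard_drive','screw_tub','heat_sink','flash_drive','screwdriver'):
        print(c,t,[(round(d['conf'],2),np.round(d['position'],3).tolist()) for d in landmark_of(t,c)])
E
```

```text
0.0 [ 0.15190912 -0.60541884  0.23005401] [[0.243, -0.97, -0.0], [-0.97, -0.243, 0.002], [-0.002, -0.0, -1.0]] 0.08533291711099576
top drive_lip [(0.7, [0.595, 0.175, 0.034]), (0.41, [0.448, -0.342, 0.0])]
top empty_lip [(0.84, [0.519, -0.162, 0.03])]
top drive_dock [(0.18, [0.52, -0.161, 0.03])]
top empty_dock [(0.74, [0.738, -0.155, -0.001]), (0.32, [0.448, -0.344, 0.0])]
top hard_drive [(0.97, [0.336, 0.052, 0.0]), (0.95, [0.24, 0.371, 0.001]), (0.64, [0.738, 0.176, 0.013])]
top screw_tub [(0.59, [0.451, 0.382, -0.003])]
top heat_sink [(0.62, [0.658, 0.4, -0.001])]
top flash_drive [(0.84, [0.449, -0.34, 0.001])]
top screwdriver []
scene drive_lip [(0.83, [0.598, 0.173, 0.042])]
scene empty_lip [(0.98, [0.517, -0.156, 0.039]), (0.5, [0.599, 0.174, 0.042])]
scene drive_dock [(0.66, [0.736, 0.179, -0.003])]
scene empty_dock [(0.78, [0.736, -0.153, 0.001])]
scene hard_drive [(0.94, [0.733, 0.173, 0.012]), (0.83, [0.341, 0.053, -0.002]), (0.75, [0.239, 0.37, 0.001])]
scene screw_tub [(0.8, [0.449, 0.381, -0.001])]
scene heat_sink [(0.85, [0.66, 0.399, 0.002])]
scene flash_drive [(0.65, [0.445, -0.345, 0.001])]
scene screwdriver [(0.97, [0.649, -0.356, -0.0])]
```

View pics/top0.png

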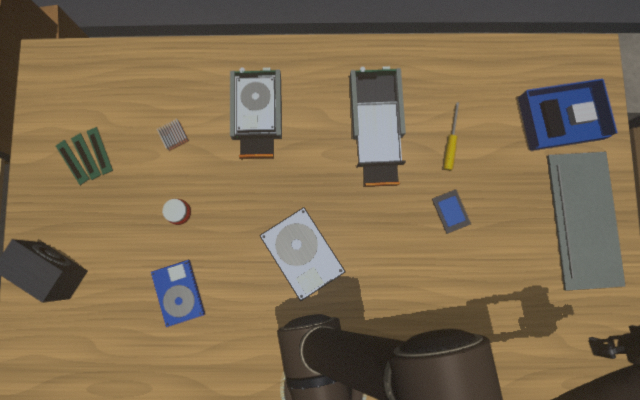

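View pics/scene0.png

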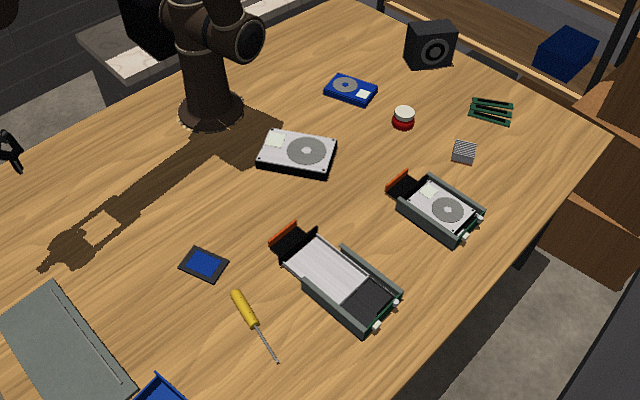

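The top view shows the empty sled out, with its orange lip at about (381,182). The drive sled is home, with its lip at about (257,156). Next I'll measure the lips and dock yaws by back-projection.

```bash
cat > h.py <<'E'
from workcell import *
import cv2,numpy as np
def bp(c,uv,z):
    k=calibration(c);K=np.array(k['camera_matrix']);R=np.array(k['attitude']);o=np.array(k['origin'])
    p=cv2.undistortPoints(np.float64(uv).reshape(-1,1,2),K,np.array([k['k1'],0,0,0.])).reshape(-1,2)
    d=np.c_[p[:,0],-p[:,1],-np.ones(len(p))]@R.T
    t=(z-o[2])/d[:,2]; return o+d*t[:,None]
def pr(c,P):
    k=calibration(c);K=np.array(k['camera_matrix']);R=np.array(k['attitude']);o=np.array(k['origin'])
    q=(np.atleast_2d(P)-o)@R; q=q*[1,-1,-1]
    return cv2.projectPoints(q,np.zeros(3),np.zeros(3),K,np.array([k['k1'],0,0,0.]))[0].reshape(-1,2)
def lips(c,name):
    im=cv2.imread(name) if isinstance(name,str) else name[:,:,::-1].copy()
    hsv=cv2.cvtColor(im,cv2.COLOR_BGR2HSV)
    m=((hsv[:,:,0]>4)&(hsv[:,:,0]<14)&(hsv[:,:,1]>170)&(hsv[:,:,2]>90)).astype('u1')
    n,l,st,ce=cv2.connectedComponentsWithStats(m)
    for i in range(1,n):
        if st[i,4]<20: continue
        v,u=np.nonzero(l==i); P=bp(c,np.c_[u,v],0.034)[:,:2]
        r=cv2.minAreaRect(np.float32(P*1000)); f=cv2.fitLine(np.float32(P),cv2.DIST_L2,0,.01,.01).ravel()
        if f[1]<0:f[:2]*=-1
        print(c,st[i],'mean',P.mean(0).round(4),'yaw deg',np.degrees(np.arctan2(-f[0],f[1])).round(2),'rect',np.round(r[1],1),np.round(r[0],1))
E
python3 - <<'E'
from h import *
print(calibration('top')['origin'],calibration('scene')['origin'])
lips('top','pics/top0.png');lips('scene','pics/scene0.png')
for c in('top','scene'):
  im=cv2.imread(f'pics/{c}0.png')
  for (u,v,n) in [(pr(c,[.597,.174,.036])[0].tolist()+['d']),(pr(c,[.518,-.158,.036])[0].tolist()+['e'])]:
    u,v=int(u),int(v); w=50
    if c=='top': v-=35
    x=im[max(0,v-60):v+60,u-60:u+60]; cv2.imwrite(f'pics/{c}_{n}.png',cv2.resize(x,None,fx=5,fy=5,interpolation=cv2.INTER_CUBIC)); print(c,n,u-60,v-60)
E
python3 - <<'E'
import cv2,numpy as np
a=np.hstack([cv2.resize(cv2.imread(f'pics/top_{n}.png'),(400,400)) for n in 'de'])
cv2.imwrite('pics/tt.png',a)
E
```

```text
[0.3040465  0.02110641 1.32952871] [ 1.04759575 -0.57058995  0.95675426]
top [240 154  14   4  27] mean [0.5937 0.1972] yaw deg 0.78 rect [ 6.6 34.2] [594.3 195.7]
scene [386 168  22  19  66] mean [0.5943 0.1695] yaw deg 0.92 rect [ 6.6 89.5] [594.1 170.5]
scene [268 219  28  27 103] mean [ 0.5167 -0.1611] yaw deg 2.62 rect [10.4 96.6] [ 516.7 -162.2]
top d 194 59
top e 322 87
scene d 338 116
scene e 222 169
```

View pics/tt.png

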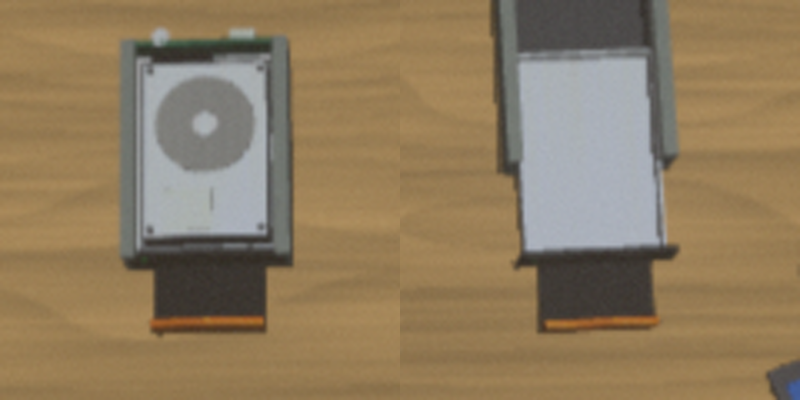

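>>> arm_command(
  travel=[
    [-35,-40,0],
    [-35,-40,0],
    [-35,-40,0],
    [-35,-40,0],
    [-35,-40,0],
    [-35,-40,0],
    [-35,-40,0],
    [-35,-40,0],
    [-35,-40,0],
    [-35,-40,0],
  ],
  spin=[0,0,0,0,0,0,0,0,0,0],
  fingers=-1,
)

```text
time: 2.25
eef_pos: [0.4559, -0.168, 0.2317]
eef_rot: [[0.243, -0.97, 0.001], [-0.97, -0.243, -0.001], [0.001, -0.001, -1.0]]
contact_force: [1.1, -0.8, -0.9]
grip_width: 0.0004
```

>>> arm_command(
  travel=[
    [0,0,20],
    [0,0,20],
    [0,0,20],
    [0,0,20],
    [0,0,0],
  ],
  spin=[4,4,3.6,0,0],
)

```text
time: 2.88
eef_pos: [0.4534, -0.1687, 0.1498]
eef_rot: [[0.043, -0.999, -0.004], [-0.999, -0.043, 0.002], [-0.002, 0.004, -1.0]]
contact_force: [0.7, 0.2, 0.3]
grip_width: -0.0001
```

```bash
cat > look.py <<'E'
from h import *
import sys
def look(tag):
    s=sense();print('t',s['time'],'tcp',s['eef_pos'].round(4) if hasattr(s['eef_pos'],'round') else s['eef_pos'],'F',np.round(s['contact_force'],2),'w',round(s['grip_width'],4))
    print(np.round(s['eef_rot'],3).tolist())
    for c in('top','scene'):
        im=grab_frame(c);cv2.imwrite(f'pics/{c}{tag}.png',im[:,:,::-1]);lips(c,im)
    a=cv2.imread(f'pics/top{tag}.png')[50:250,200:460];b=cv2.imread(f'pics/scene{tag}.png')[140:340,220:500]
    cv2.imwrite(f'pics/L{tag}.png',np.vstack([cv2.resize(a,(390,300),interpolation=2),cv2.resize(b,(390,279),interpolation=2)]))
look(sys.argv[1])
E
python3 look.py 1
```

```text
t 2.875 tcp [ 0.4534 -0.1687  0.1498] F [0.69 0.22 0.26] w -0.0001
[[0.043, -0.999, -0.004], [-0.999, -0.043, 0.002], [-0.002, 0.004, -1.0]]
top [240 154  15   4  24] mean [0.5933 0.1957] yaw deg 0.47 rect [ 5.6 36.7] [593.7 194.4]
scene [386 168  22  19  68] mean [0.5944 0.169 ] yaw deg 1.3 rect [ 7.3 89.5] [594.4 170.5]
scene [268 225  22  19  84] mean [ 0.5168 -0.1711] yaw deg 1.86 rect [ 8.3 69.9] [ 516.7 -171.4]
```

View pics/L1.png

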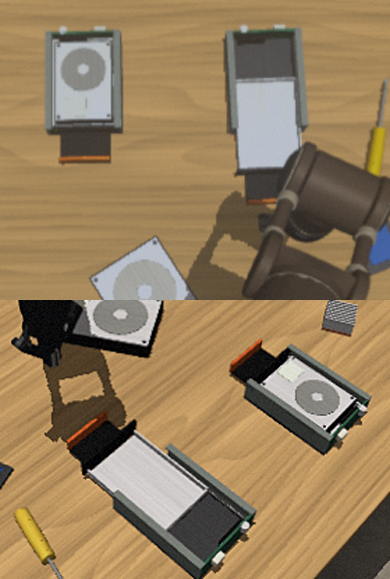

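The hand is in front of the empty sled's lip, and nothing else is close. I'll lower it and approach.

>>> arm_command(
  travel=[
    [-1,0,30],
    [-1,0,30],
    [-1,0,30],
    [-1,0,20],
    [0,0,12],
    [0,0,6],
    [0,0,0],
  ],
  spin=[0,0,0,0,0,0,0],
)

```text
time: 3.85
eef_pos: [0.4552, -0.1657, 0.0237]
eef_rot: [[0.043, -0.999, 0.001], [-0.999, -0.043, -0.0], [0.0, -0.001, -1.0]]
contact_force: [0.3, 0.0, -0.3]
grip_width: 0.0001
```

>>> arm_command(
  travel=[
    [0,-8,0],
    [0,-8,0],
    [0,-8,0],
    [0,-6,0],
    [0,-5,0],
    [0,-5,0],
    [0,-5,0],
  ],
  spin=[0,0,0,0,0,0,0],
)

```text
time: 4.72
eef_pos: [0.4998, -0.1634, 0.0232]
eef_rot: [[0.043, -0.999, -0.0], [-0.999, -0.043, 0.0], [-0.0, 0.0, -1.0]]
contact_force: [0.2, -0.2, 0.1]
grip_width: 0.0002
```

>>> arm_command(
  travel=[
    [0,-5,0],
    [0,-5,0],
    [0,-6,0],
    [0,-6,0],
    [0,-6,0],
    [0,-6,0],
    [0,-6,0],
    [0,-6,0],
    [0,-6,0],
  ],
  spin=[0,0,0,0,0,0,0,0,0],
)

```text
time: 5.85
eef_pos: [0.5519, -0.1612, 0.0232]
eef_rot: [[0.043, -0.999, -0.0], [-0.999, -0.043, -0.0], [0.0, 0.0, -1.0]]
contact_force: [-2.2, -3.2, -0.6]
grip_width: 0.0
```

```bash
python3 look.py 2
```

```text
t 5.85 tcp [ 0.5519 -0.1612  0.0232] F [-2.16 -3.2  -0.64] w 0.0
[[0.043, -0.999, -0.0], [-0.999, -0.043, -0.0], [0.0, 0.0, -1.0]]
scene [386 168  22  19  67] mean [0.5944 0.1685] yaw deg 1.17 rect [ 7.3 89.5] [594.4 170.5]
```

View pics/L2.png

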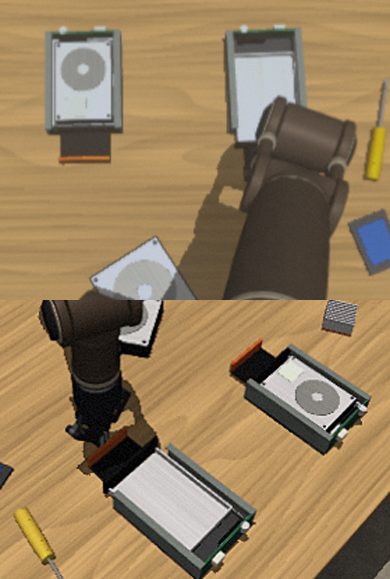

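The sled is sliding in, with about 25–30 mm left to go. I'll continue in smaller steps.

>>> arm_command(
  travel=[
    [0,-4,0],
    [0,-4,0],
    [0,-4,0],
    [0,-4,0],
    [0,-2,0],
    [0,-2,0],
    [0,-1,0],
  ],
  spin=[0,0,0,0,0,0,0],
)

```text
time: 6.82
eef_pos: [0.5728, -0.1603, 0.0233]
eef_rot: [[0.043, -0.999, 0.0], [-0.999, -0.043, 0.0], [-0.0, -0.0, -1.0]]
contact_force: [-1.9, -0.1, 0.8]
grip_width: 0.0003
```

>>> arm_command(
  travel=[
    [0,-1,0],
    [0,-1,0],
    [0,-1,0],
  ],
  spin=[0,0,0],
)

```text
time: 7.2
eef_pos: [0.5756, -0.1602, 0.0233]
eef_rot: [[0.043, -0.999, 0.0], [-0.999, -0.043, 0.0], [-0.0, -0.0, -1.0]]
contact_force: [-2.7, -0.2, 1.6]
grip_width: -0.0001
```

>>> arm_command(
  travel=[
    [0,-1,0],
    [0,-1,0],
  ],
  spin=[0,0],
)

```text
time: 7.45
eef_pos: [0.5777, -0.1601, 0.0233]
eef_rot: [[0.043, -0.999, 0.0], [-0.999, -0.043, -0.0], [0.0, -0.0, -1.0]]
contact_force: [-3.2, -0.2, 2.0]
grip_width: 0.0003
```

>>> arm_command(
  travel=[
    [0,-1,0],
    [0,-1,0],
  ],
  spin=[0,0],
)

```text
time: 7.7
eef_pos: [0.5796, -0.16, 0.0232]
eef_rot: [[0.043, -0.999, -0.0], [-0.999, -0.043, -0.0], [0.0, 0.0, -1.0]]
contact_force: [-2.5, -1.6, 2.5]
grip_width: 0.0001
```

>>> arm_command(
  travel=[
    [0,-1,0],
    [0,-1,0],
  ],
  spin=[0,0],
)

```text
time: 7.95
eef_pos: [0.5809, -0.1599, 0.0232]
eef_rot: [[0.044, -0.999, -0.002], [-0.999, -0.044, 0.0], [-0.0, 0.002, -1.0]]
contact_force: [-5.8, -0.9, 3.8]
grip_width: -0.0001
```

>>> arm_command(
  travel=[
    [0,-1,0],
  ],
  spin=[0],
)

```text
time: 8.07
eef_pos: [0.5809, -0.1599, 0.0231]
eef_rot: [[0.044, -0.999, -0.004], [-0.999, -0.044, 0.0], [-0.0, 0.004, -1.0]]
contact_force: [-6.6, -1.1, 4.8]
grip_width: 0.0002
```

>>> arm_command(
  travel=[
    [0,-1,0],
    [0,-1,0],
    [0,0,0],
    [0,0,0],
  ],
  spin=[0,0,0,0],
)

```text
time: 8.57
eef_pos: [0.581, -0.1599, 0.023]
eef_rot: [[0.044, -0.999, -0.008], [-0.999, -0.044, 0.001], [-0.001, 0.008, -1.0]]
contact_force: [-9.6, -2.3, 8.0]
grip_width: -0.0003
```

```bash
python3 look.py 3
```

```text
t 8.575 tcp [ 0.581  -0.1599  0.023 ] F [-9.58 -2.34  8.02] w -0.0003
[[0.044, -0.999, -0.008], [-0.999, -0.044, 0.001], [-0.001, 0.008, -1.0]]
top [240 155  14   2  26] mean [0.5936 0.1954] yaw deg -0.47 rect [34.2  2.7] [593.7 195.6]
scene [386 168  22  19  69] mean [0.5943 0.1688] yaw deg 1.24 rect [ 7.3 89.5] [594.4 170.5]
```

View pics/L3.png

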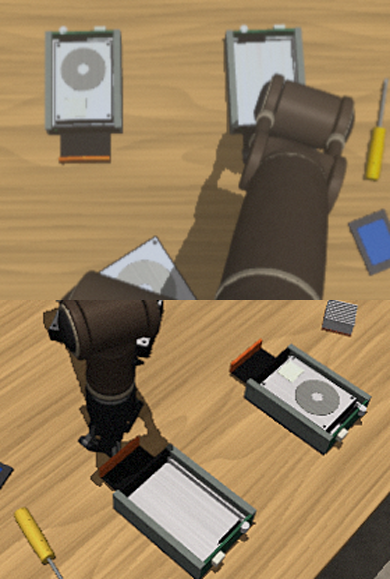

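The empty sled is home: the tip stopped at x=0.581 as the force rose, and the picture shows the plate against the dock. I'll back off, rise, and go above the channel of the other sled.

>>> arm_command(
  travel=[
    [0,5,0],
    [0,15,0],
    [0,20,0],
    [0,0,-40],
    [0,0,-45],
    [0,0,-45],
    [0,0,0],
  ],
  spin=[0,0,0,0,0,0,0],
)

```text
time: 9.55
eef_pos: [0.5483, -0.1628, 0.1582]
eef_rot: [[0.043, -0.999, 0.011], [-0.999, -0.043, -0.004], [0.004, -0.011, -1.0]]
contact_force: [0.7, 0.3, 0.2]
grip_width: 0.0001
```

>>> arm_command(
  travel=[
    [-41,-12,0],
    [-41,-12,0],
    [-41,-12,0],
    [-41,-12,0],
    [-41,-12,0],
    [-41,-12,0],
    [-41,-12,0],
    [-41,-12,0],
    [0,0,0],
    [0,0,0],
  ],
  spin=[0,0,0,0,0,0,0,0,1.5,0],
)

```text
time: 10.8
eef_pos: [0.6252, 0.17, 0.1519]
eef_rot: [[0.018, -1.0, -0.002], [-1.0, -0.018, -0.001], [0.001, 0.002, -1.0]]
contact_force: [0.2, -0.9, 0.2]
grip_width: -0.0004
```

```bash
python3 look.py 4
python3 - <<'E'
from h import *
for c in('top','scene'):
  for t in('drive_lip','empty_lip','drive_dock','empty_dock'):
    print(c,t,[(round(d['conf'],2),np.round(d['position'],3).tolist()) for d in landmark_of(t,c)])
E
```

```text
t 10.8 tcp [0.6252 0.17   0.1519] F [ 0.17 -0.94  0.19] w -0.0004
[[0.018, -1.0, -0.002], [-1.0, -0.018, -0.001], [0.001, 0.002, -1.0]]
scene [394 167  14  13  42] mean [0.5937 0.1889] yaw deg 1.56 rect [ 6.9 56.9] [593.8 189.7]
scene [291 238  29  24  95] mean [ 0.594  -0.1558] yaw deg 1.47 rect [ 6.9 89.5] [ 594.2 -155.9]
top drive_lip []
top empty_lip [(0.96, [0.595, -0.155, 0.031]), (0.62, [0.736, -0.156, -0.004])]
top drive_dock []
top empty_dock [(0.89, [0.738, -0.153, -0.001])]
scene drive_lip [(0.84, [0.598, 0.172, 0.04])]
scene empty_lip [(0.62, [0.597, -0.157, 0.036])]
scene drive_dock [(0.56, [0.735, 0.177, -0.002])]
scene empty_dock [(0.8, [0.736, -0.15, 0.0])]
```

View pics/L4.png

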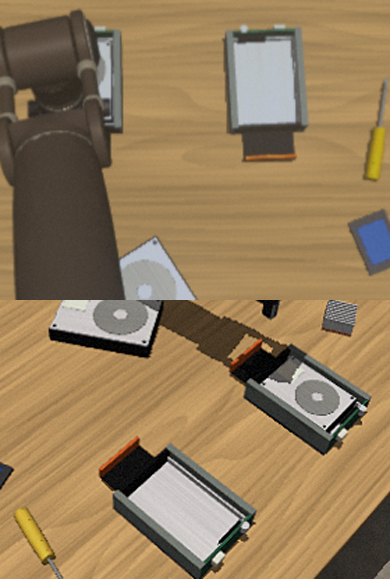

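The empty sled is home, with its front plate against the dock and its lip at x≈0.594. Now I'll lower into the drive sled's channel, aiming for x≈0.621.

>>> arm_command(
  travel=[
    [0,4,20],
    [0,0,30],
    [0,0,25],
    [0,0,0],
    [0,0,0],
  ],
  spin=[0,0,0,0,0],
)

```text
time: 11.92
eef_pos: [0.6231, 0.1704, 0.0792]
eef_rot: [[0.017, -1.0, 0.001], [-1.0, -0.017, 0.0], [-0.0, -0.001, -1.0]]
contact_force: [0.4, -0.5, 0.6]
grip_width: -0.0
```

```bash
python3 look.py 5
python3 - <<'E'
import cv2
a=cv2.imread('pics/scene5.png')[110:260,340:500]
cv2.imwrite('pics/z5.png',cv2.resize(a,None,fx=4,fy=4,interpolation=2)*1)
E
```

```text
t 11.925 tcp [0.6231 0.1704 0.0792] F [ 0.42 -0.48  0.62] w -0.0
[[0.017, -1.0, 0.001], [-1.0, -0.017, 0.0], [-0.0, -0.001, -1.0]]
scene [393 170  12  10  33] mean [0.5938 0.1806] yaw deg 1.51 rect [ 6.7 46.1] [593.9 180.6]
scene [291 238  29  24  96] mean [ 0.594  -0.1557] yaw deg 1.44 rect [ 6.9 89.5] [ 594.2 -155.9]
```

View pics/z5.png

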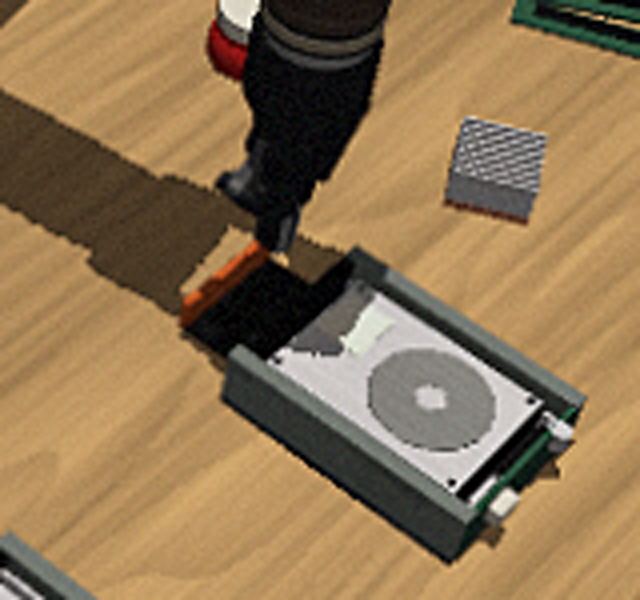

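The shut fingertips hang above the channel, clear of the lip and the plate. I'll go down the rest of the way slowly.

>>> arm_command(
  travel=[
    [0,2,10],
    [0,0,10],
    [0,0,10],
    [0,0,10],
    [0,0,10],
    [0,0,6],
    [0,0,0],
  ],
  spin=[0,0,0,0,0,0,0],
)

```text
time: 12.9
eef_pos: [0.6198, 0.1701, 0.0215]
eef_rot: [[0.017, -1.0, -0.001], [-1.0, -0.017, -0.0], [0.0, 0.001, -1.0]]
contact_force: [0.5, 0.2, -0.0]
grip_width: 0.0003
```

>>> arm_command(
  travel=[
    [0,3,0],
    [0,3,0],
    [0,3,0],
    [0,3,0],
  ],
  spin=[0,0,0,0],
)

```text
time: 13.4
eef_pos: [0.6087, 0.1701, 0.0226]
eef_rot: [[0.017, -1.0, 0.002], [-1.0, -0.017, 0.0], [-0.0, -0.002, -1.0]]
contact_force: [2.2, -0.3, -1.6]
grip_width: 0.0004
```

>>> arm_command(
  travel=[
    [0,3,0],
    [0,4,0],
    [0,4,0],
    [0,5,0],
    [0,5,0],
    [0,5,0],
  ],
  spin=[0,0,0,0,0,0],
)

```text
time: 14.15
eef_pos: [0.5823, 0.1697, 0.0226]
eef_rot: [[0.017, -1.0, 0.001], [-1.0, -0.017, 0.0], [-0.0, -0.001, -1.0]]
contact_force: [2.8, 0.3, 0.6]
grip_width: 0.0
```

```bash
python3 look.py 6
python3 - <<'E'
import cv2
a=cv2.imread('pics/scene6.png')[110:260,340:500]
cv2.imwrite('pics/z6.png',cv2.resize(a,None,fx=4,fy=4,interpolation=2)*1)
E
```

```text
t 14.15 tcp [0.5823 0.1697 0.0226] F [2.84 0.33 0.6 ] w 0.0
[[0.017, -1.0, 0.001], [-1.0, -0.017, 0.0], [-0.0, -0.001, -1.0]]
scene [291 238  29  24  97] mean [ 0.5941 -0.1556] yaw deg 1.51 rect [ 7.1 89.5] [ 594.4 -155.9]
```

View pics/z6.png

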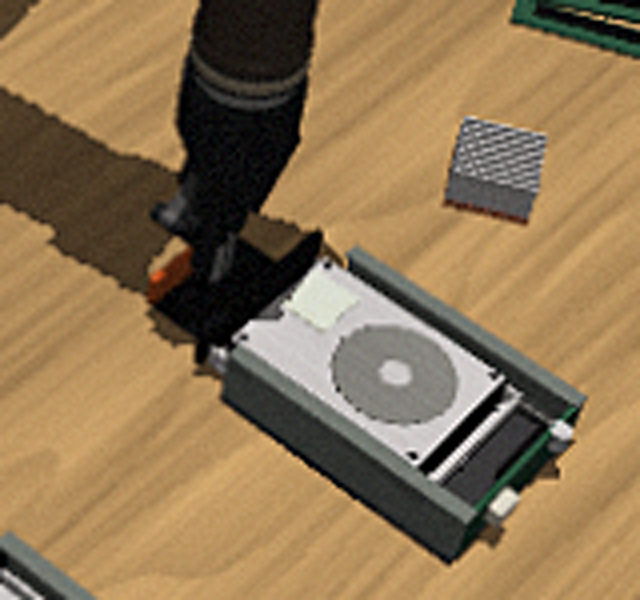

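The sled is out about 26 mm and the drive is moving with it. I'll keep drawing gently.

>>> arm_command(
  travel=[
    [0,5,0],
    [0,5,0],
    [0,5,0],
    [0,5,0],
    [0,5,0],
    [0,5,0],
    [0,5,0],
    [0,5,0],
    [0,5,0],
    [0,4,0],
  ],
  spin=[0,0,0,0,0,0,0,0,0,0],
)

```text
time: 15.5
eef_pos: [0.5329, 0.1688, 0.0223]
eef_rot: [[0.017, -1.0, -0.0], [-1.0, -0.017, 0.0], [-0.0, 0.0, -1.0]]
contact_force: [3.4, 2.0, -0.5]
grip_width: -0.0
```

>>> arm_command(
  travel=[
    [0,3,0],
    [0,2,0],
    [0,2,0],
    [0,2,0],
    [0,1,0],
  ],
  spin=[0,0,0,0,0],
)

```text
time: 16.12
eef_pos: [0.5232, 0.1686, 0.0223]
eef_rot: [[0.017, -1.0, -0.0], [-1.0, -0.017, 0.0], [-0.0, 0.0, -1.0]]
contact_force: [2.8, 1.9, 1.0]
grip_width: -0.0001
```

>>> arm_command(
  travel=[
    [0,1,0],
    [0,1,0],
    [0,1,0],
    [0,1,0],
  ],
  spin=[0,0,0,0],
)

```text
time: 16.62
eef_pos: [0.5193, 0.1685, 0.0223]
eef_rot: [[0.017, -1.0, 0.0], [-1.0, -0.017, 0.0], [-0.0, -0.0, -1.0]]
contact_force: [2.4, 1.9, -0.1]
grip_width: -0.0
```

>>> arm_command(
  travel=[
    [0,1,0],
    [0,1,0],
  ],
  spin=[0,0],
)

```text
time: 16.88
eef_pos: [0.5173, 0.1685, 0.0223]
eef_rot: [[0.017, -1.0, 0.0], [-1.0, -0.017, 0.0], [-0.0, -0.0, -1.0]]
contact_force: [2.3, 1.8, 0.0]
grip_width: -0.0002
```

>>> arm_command(
  travel=[
    [0,1,0],
    [0,1,0],
    [0,1,0],
  ],
  spin=[0,0,0],
)

```text
time: 17.25
eef_pos: [0.5143, 0.1684, 0.0223]
eef_rot: [[0.017, -1.0, 0.0], [-1.0, -0.017, 0.0], [-0.0, -0.0, -1.0]]
contact_force: [2.6, 1.9, 0.8]
grip_width: -0.0
```

>>> arm_command(
  travel=[
    [0,1,0],
    [0,1,0],
  ],
  spin=[0,0],
)

```text
time: 17.5
eef_pos: [0.514, 0.1684, 0.0224]
eef_rot: [[0.017, -1.0, 0.004], [-1.0, -0.017, 0.0], [-0.0, -0.004, -1.0]]
contact_force: [6.4, 1.8, -4.6]
grip_width: -0.0002
```

>>> arm_command(
  travel=[
    [0,1,0],
    [0,1,0],
  ],
  spin=[0,0],
)

```text
time: 17.75
eef_pos: [0.514, 0.1684, 0.0226]
eef_rot: [[0.018, -1.0, 0.008], [-1.0, -0.018, 0.001], [-0.001, -0.008, -1.0]]
contact_force: [10.6, 1.8, -8.2]
grip_width: 0.0003
```

The outer stop is reached at x=0.514, with the force rising. I'll wait briefly, re-centre in the channel, and lift straight out.

>>> arm_command(
  travel=[
    [0,0,0],
    [0,0,0],
    [0,-4,0],
    [0,-5,0],
    [0,-5,0],
    [0,0,0],
    [0,0,0],
  ],
  spin=[0,0,0,0,0,0,0],
)

```text
time: 18.62
eef_pos: [0.5238, 0.1684, 0.0221]
eef_rot: [[0.017, -1.0, -0.001], [-1.0, -0.017, -0.0], [0.0, 0.001, -1.0]]
contact_force: [-0.2, 0.0, 0.1]
grip_width: -0.0002
```

>>> arm_command(
  travel=[
    [0,0,-5],
    [0,0,-10],
    [0,0,-15],
    [0,0,-25],
    [0,0,-40],
    [0,0,-50],
    [0,0,0],
  ],
  spin=[0,0,0,0,0,0,0],
)

```text
time: 19.5
eef_pos: [0.5287, 0.1697, 0.1738]
eef_rot: [[0.017, -1.0, 0.012], [-1.0, -0.017, 0.003], [-0.003, -0.012, -1.0]]
contact_force: [0.3, -0.3, -0.7]
grip_width: -0.0003
```

>>> arm_command(
  travel=[
    [25,25,-10],
    [40,30,0],
    [40,30,0],
    [40,30,0],
    [20,20,0],
    [0,0,0],
    [0,0,0],
  ],
  spin=[0,0,0,0,0,0,0],
)

```text
time: 20.38
eef_pos: [0.3927, 0.0016, 0.1775]
eef_rot: [[0.017, -1.0, 0.001], [-1.0, -0.017, 0.0], [-0.0, -0.001, -1.0]]
contact_force: [-0.3, 0.3, -0.4]
grip_width: -0.0003
```

```bash
python3 look.py 7
python3 - <<'E'
from h import *
for c in('top','scene'):
  for t in('drive_lip','empty_lip','hard_drive','screw_tub','heat_sink','flash_drive','screwdriver'):
    print(c,t,[(round(d['conf'],2),np.round(d['position'],3).tolist()) for d in landmark_of(t,c)])
E
```

```text
t 20.375 tcp [0.3927 0.0016 0.1775] F [-0.32  0.29 -0.45] w -0.0003
[[0.017, -1.0, 0.001], [-1.0, -0.017, 0.0], [-0.0, -0.001, -1.0]]
scene [358 150  23  19  67] mean [0.4994 0.1678] yaw deg 1.21 rect [ 7.6 94.1] [499.3 167.1]
scene [291 238  29  24  95] mean [ 0.594  -0.1561] yaw deg 1.55 rect [ 7.2 89.5] [ 594.4 -155.9]
top drive_lip [(0.66, [0.5, 0.171, 0.037])]
top empty_lip [(0.77, [0.594, -0.156, 0.031])]
top hard_drive [(0.96, [0.644, 0.174, 0.013]), (0.91, [0.341, 0.05, 0.0]), (0.62, [0.239, 0.372, 0.001]), (0.61, [0.446, -0.341, 0.004])]
top screw_tub [(0.81, [0.452, 0.38, -0.001])]
top heat_sink [(0.74, [0.659, 0.397, -0.002])]
top flash_drive [(0.63, [0.448, -0.342, -0.001])]
top screwdriver [(0.89, [0.651, -0.352, 0.004]), (0.72, [0.735, -0.153, -0.004])]
scene drive_lip [(0.62, [0.5, 0.171, 0.039])]
scene empty_lip [(0.92, [0.595, -0.152, 0.04])]
scene hard_drive [(0.8, [0.24, 0.371, 0.002]), (0.78, [0.34, 0.051, -0.001]), (0.77, [0.641, 0.171, 0.013])]
scene screw_tub [(0.96, [0.449, 0.378, 0.0])]
scene heat_sink [(0.77, [0.659, 0.397, 0.003])]
scene flash_drive [(0.91, [0.442, -0.348, 0.001])]
scene screwdriver [(0.6, [0.648, -0.357, 0.002]), (0.18, [0.639, 0.17, 0.012])]
```

View pics/scene7.png

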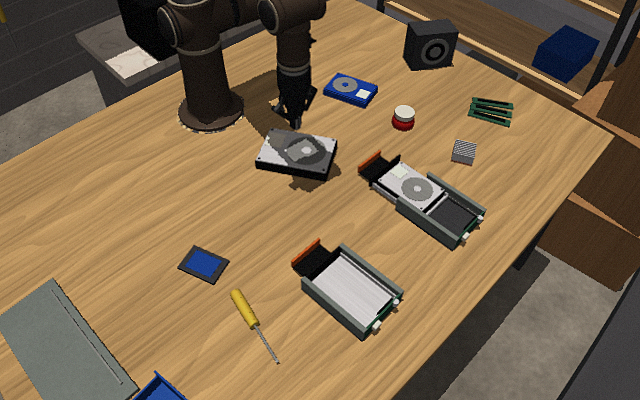

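The drive sled's lip is at about (370,160), fully out, with the drive flat in it. The empty sled is home with its lip at about (305,250), and the hand is clear in the air.

```bash
python3 -c "
from workcell import *
print(close_job())"
```

```text
the job is handed in; nothing more can be done
None
```

I did both steps in order and handed the job in at about 20.5 s of the 54 s allowed; it reported no verdict.

- **Empty sled:** I pushed it home with the shut fingertips on the outer face of its lip, until it stopped firmly at about 10 N. It was still home at the last check, with its lip at x ≈ 0.594 and its front plate against the dock.
- **Drive sled:** I hooked the fingertips behind its orange lip and drew it out to its outer stop, with about 3 N while sliding and about 11 N at the stop. The lip moved from x = 0.594 to 0.499, which is 95 mm.
- **Hard drive:** It lies flat in its sled, about 0.142 m behind the lip point, inside the allowed 0.125 to 0.151 m.
- **Other things:** The tub, heat sink, flash drive and screwdriver show within about 5 mm of where they started, which is roughly the networks' accuracy.
- **Hand:** It finished about 0.18 m up in the air, with the force reading near zero.

**Checks that disagreed:** The orange-pixel search in the top view did not find either lip in the last picture. The scene view and the networks in both views agreed on the lip positions. The networks also reported a few false finds, such as a screwdriver at the empty dock, which I set aside after looking at the pictures.

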